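Close the curd press and lock its beam with the hairpin clip

ROBOT

A 6-joint arm with a two-finger parallel gripper is mounted at the origin on a cart in front of the work surface, level with it; the furniture and walls round the work are solid. World frame = base frame: x ahead of the robot, y to its left, z up, the work surface at z = 0. Lengths are in m, angles in rad, forces in N, time in s.
With the tool pointing down it reaches from about 0.4 to 0.825 m from the base axis. Payload 7 kg.
Tool frame: the origin (TCP) lies at the very end of the fingers, on their centre line; the grasp point (between the pads) lies 19 mm behind it; z points along the fingers, y is the line along which they close (so a half turn about z gives the same grasp; the last joint's range is limited). The gripper opens to 88 mm and grips with 3 to 60 N. Pads are 19 mm wide; open, the fingers measure 130 mm over their backs; the gripper's body (78 mm by 193 mm) begins 47 mm behind the grasp point.
Start: joints at [-0.829, 0.359, 0.012, 0, -1.224, -0.288], TCP at [0.296, -0.607, 0.227] pointing down, gripper open.
Joint ranges: [-3.07, 3.07], [-1.43, 2.12], [-1.02, 1.25], [-3.03, 1.67], [-3.05, -0], [-3.03, 3.03]. Speed limits (rad/s): [2.39, 2.39, 3.01, 3.14, 3.14, 3.14].

INTERFACE

Orientations are given as a rotation vector (axis times angle).
In Python, from station import r gives the robot as it stands. The module is installed in compiled form; this text tells all that it offers.
- The arm moves only by the tool send_rows, never from a script. Its argument "deltas" is a list that holds one entry, the list of rows, each a list of 5 numbers: the shift along the tool's x, y, z in cm, then the turn about the tool's z in rad, then the opening in per cent of the stroke, from 0 (shut) to 100 (fully open). A call has 1 to 12 rows; each row shifts and turns the commanded pose from where the row before left it, along the tool's axes as they then stand; what a row does not reach is not made up. A row lasts 1/10 s, in which the tool goes at most 50 mm and 8.59 degrees, less where a joint would pass 70% of its speed; a pose out of reach is approached as far as the arm can. A call is refused whole if a number of a shift passes 5 or a number of a turn 0.15, either way. A call with a gripper value outside its range is refused whole. The fingers move at their own pace and stop on an object; "squeeze" is the grip in N (left out, the last holds). Time passes only in rows, so rows that do not move let the fingers close. It gives the time, the measured TCP pose, the force, the opening and the grip force at its end, in the units of the state.
- r.observe(): the state, without advancing time (a new reading comes with each control period).
- r.get_image(name): name is "scene" or "top" or "wrist"; returns (picture, depth): 384x512x3 uint8, red, green, blue; 384x512 float32, m along the optical axis (not along the pixel's ray), 0 where there is no reading.
- r.camera_params(name): a dict with "fx", "fy", "cx", "cy" (pixels), "T" (4x4, takes a point from camera to world coordinates). Camera axes: x right, y down, z forward; pixel columns grow to the right and rows downward; lengths in m; the calibration is good to about 2 mm. A picture is of the moment at which its call begins: read the wrist's pose just before it. camera_params takes no time and is no camera call; for the wrist camera it gives the pose at the moment of the call.
- r.finish_job(): hands the job in; it is judged then, once.
Trained networks look in the newest picture that a camera, given by its name, has taken for a name from the list of things; names that differ only in an ending like _2 or _b are one class to them, and where a whole thing is asked for, a point or a joint stands for the part that bears it (a point fixed in the world has none). Each returns a list of dicts, best first, with "confidence" (0 to 1); they miss things now and then, are a little off and sometimes report something else, mostly with a low value. They report only what shows in the picture. A call takes as long as a camera call.
- r.look_for(label, camera): "rect" ([left, top, right, bottom] in pixels, round what is visible of it).
- r.trace(label, camera): "mask" (384x512 bool, what is visible of it) and "rect" ([left, top, right, bottom] in pixels, round what is visible of it).
- r.mark_of(label, camera): "position" ([column, row] in pixels: a listed point, or the origin of a listed thing).
The state is a dict: "time": time; "joint_positions": joint angles; "qvel": joint speeds; "joint_torque": joint torques, N m; "position": TCP position; "eef_rot": TCP orientation; "contact_force": force on the tool from outside, world axes, zero at the start; "ft_torque": the same for the moment, N m; "width": finger opening in m; "gripper_force": force on a finger pad.
Only numpy, scipy, OpenCV 4.12 (cv2) and the standard library are available. Lean on these libraries where they do the work, as an engineer would, in place of code of your own. Each camera call takes 0.05 s, during which the arm holds its last target. There are 200 camera calls.

TASK

The curd press has been filled and its stud set to suit: swing its hinged beam down until it lies flat with its forked end astride the stud, then lock it there by sliding the hairpin clip lying on the worktop through the cross hole in the stud, straight leg through the hole and bowed leg outside, until it snaps over and its loop sits right up against the stud. Feel for the hole and press gently, so that neither the clip nor the stud is forced and nothing else on the worktop is knocked about, and let go of the clip once it is home.

Things in the scene. Friction and masses are not known exactly. Their poses are not given: they have to be found in the camera images.
- press: steel curd press, fixed. Tray 150 x 290 mm, rim 24 mm high, with a perforated basket 78 mm high on it. Origin: centre of the tray's underside, on the worktop. y runs along tray and beam, from the stud (y = -90 mm) to the hinge (axis along x at y = +110 mm, 106 mm above the worktop); z up. The space beyond the stud is free. Closed, the beam's upper face is 110 mm up and its prongs end 11 mm past the stud's axis.
- stud_mid (a point): point on the stud's axis, 125 mm above the worktop; axes as the press. The stud, a round shank 16 mm in diameter with a low domed top, has a round cross hole, 6.6 mm across, edges hardly bevelled, right through along y; the hole's mouths are 8 mm from the axis. Its height varies: the hole's centre is up to 8 mm above or below this point (117 to 133 mm up), always 12.5 mm below the dome's top.
- stud_post (a point): middle of the top of the post that holds the stud, 101.5 mm above the worktop; post 28 mm across at the top. A pinch screw (knob 30 mm out on the x- side, 90 mm up) clamps the stud at a height to suit the filling; no reading gives that height: look, or feel. The stud also swivels about its upright axis up to 0.2 rad either way, almost freely, so the hole's mouth may lie 1.6 mm to either side.
- beam (a joint): angle of the hinged beam, rad: 0 = closed, level, astride the stud; positive = forked end raised (0.6 to 0.95 at the start). Friction hinge: stays where left, takes 1 to 4 N to push at beam_end, stops hard at 0. Flat bar 30 mm wide, 8 mm thick, its middle plane on the hinge axis, 211 mm long, last 42 mm forked. Spindle with 92 mm crossbar 98 mm from the hinge, 59 mm above the bar's middle.
- beam_end (a point): place to push the beam down: on its upper face, mid-width, 160 mm from the hinge axis, just before the fork. Moves with the beam, on an arc about the hinge axis; axes as the press, turned with the beam.
- clip: hairpin clip (R-clip) of 5 mm steel spring wire lying flat on the worktop, about 40 g. Origin: centre of its round eye at half thickness (5.2 mm above the worktop). The eye, two coils one on the other, is 30 mm in outer diameter and 10.2 mm thick: grip it there. x points along the legs away from the eye, y towards the bowed leg, z square to the clip's plane (up). Both legs lie in the middle plane.
- clip_tip (a point): end of the clip's straight leg, bevelled: at x = 48, y = -6, z = 0 mm in the clip's frame. The leg is 5 mm thick and runs straight along x at y = -6 mm from the eye to here. It goes through the stud's hole; home, the stud's axis is at x = 22 to 23.5, y = -6 mm of the clip's frame and the coil touches the stud.
- clip_waist (a point): narrow waist between the legs, x = 33, y = -3 mm in the clip's frame. The sprung bowed leg hugs the stud at x = 23 mm, narrows here and flares to its tip at x = 42 mm. With the straight leg in the hole the clip slides freely until the stud's axis is at x = 42 mm; then the bowed leg is spread by 5 to 12 N of push, and past x = 27 mm snaps shut and draws the clip in.
- jar_tall: the taller of two white-labelled glass spice jars with screw caps, 41 mm across, 106 mm high, standing near the edge of a wall cabinet that hangs over the worktop (underside 510 mm up, over x > 0.52 m, y < -0.12 m: keep the wrist out of it); origin at the centre of its underside. A bystander: leave it where it stands.
- jar_short: the shorter spice jar, 39 mm across, 83 mm high; origin at the centre of its underside. A bystander: leave it where it stands.
- shaker: small glass salt shaker with a metal top, 44 mm across, 90 mm high; origin at the centre of its underside. A bystander: leave it where it stands.
- glass_a: empty drinking glass, 80 mm across, 91 mm high, at the right; origin at the centre of its underside. A bystander: leave it where it stands.
- lemon: lemon, 72 x 57 x 58 mm, at the left; origin under its middle. A bystander: leave it where it stands.

How it is judged:
On the way, in this order (a step that is already met when the one before it is completed fails the run):
1. the beam is down, astride the stud (value of joint beam below 0.03 rad), for 0.2 s.
2. the clip is through the hole and snapped home round the stud (value of joint beam below 0.03 rad and x of stud_mid in the frame of clip between 0.0205 and 0.0255 m and y of stud_mid in the frame of clip between -0.01055 and -0.0035 m and z of stud_mid in the frame of clip between -0.0105 and 0.0105 m and angle between the z axis of clip and the z axis of press, either way round below 0.45 rad), for 0.2 s.
At the end, for the whole second after the job is handed in: Beam closed (under 0.03 rad); clip at rest, let go, its straight leg through the cross hole: stud axis 20.5 to 25.5 mm from the eye's centre along the legs (snapped over), within 2.5 mm of the straight leg's line and 10.5 mm of stud_mid in height, clip level within 0.45 rad (all of step 2 and linear speed of clip below 0.02 m/s); the robot touches nothing.
It fails at once if the clip is forced against the press or its stud (over 20 N) (contact force between clip and press above 20 N).
It fails at once if the beam is slammed or pressed hard with the gripper (over 25 N) (contact force between the arm and press above 25 N).
It fails at once if a bystander is knocked out of place (over 30 mm) (distance of any of jar_tall, jar_short, shaker, glass_a, lemon from where it was at the start of the episode above 0.03 m).
It also fails if it takes over 56 s, if anything falls off the work surface, if the arm or the gripper's body presses on something with over 40 N, if the wrist force passes 120 N, or if a joint passes its speed limit or range.

## Working session

There is one attempt and no reset: what is moved stays moved. The work goes in short steps, Python scripts to look and compute and a tool call to move; the robot and the scene stay as the last step left them, time stands still between calls to the robot, and variables do not carry over. Pictures are saved under pics/ and viewed, at most 10 in all, crops included, and the job is handed in when it is done.

Besides the shell and the picture viewer there is one more tool, called after ">>>" as name(argument=value, ...), one argument or row to a line, values as JSON. send_rows: Moves the arm, as the interface text tells. Its arguments: {"type":"object","properties":{"deltas":{"type":"array"},"squeeze":{"type":"number"}},"required":["deltas"]}

```bash
mkdir -p pics; cat > h.py <<'E'
import numpy as np, cv2
from scipy.spatial.transform import Rotation as R
from station import r
def w(cam,u,v,d):
    p=r.camera_params(cam); return (p["T"]@[(u-p["cx"])/p["fx"]*d,(v-p["cy"])/p["fy"]*d,d,1])[:3]
def wz(cam,u,v,z):
    p=r.camera_params(cam);T=p["T"]; d=T[:3,:3]@[(u-p["cx"])/p["fx"],(v-p["cy"])/p["fy"],1]; return T[:3,3]+d*(z-T[2,3])/d[2]
def px(cam,P):
    p=r.camera_params(cam); c=np.linalg.inv(p["T"])@np.append(P,1); return c[0]/c[2]*p["fx"]+p["cx"],c[1]/c[2]*p["fy"]+p["cy"],c[2]
def save(n,im): cv2.imwrite("pics/"+n,im[:,:,::-1])
E
python3 - <<'E'
from h import *
np.set_printoptions(precision=4,suppress=True)
s=r.observe(); print(s)
ims=[]
for c in ("scene","top"):
    im,d=r.get_image(c); ims.append(im)
    print(c,r.camera_params(c)["T"],r.camera_params(c)["fx"])
    for l in ("press","stud_mid","stud_post","beam_end","clip","clip_tip","clip_waist","jar_tall","jar_short","shaker","glass_a","lemon"):
        m=r.mark_of(l,c)
        if m:
            u,v=m[0]["position"]; dd=d[int(np.clip(v,0,383)),int(np.clip(u,0,511))]
            print(l,(u,v),m[0]["confidence"],w(c,u,v,dd))
    save(c+".png",im)
E
```

```text
{'time': 0.0, 'joint_positions': array([-0.8289,  0.3594,  0.011 , -0.0003, -1.2241, -0.2881]), 'qvel': array([-0.0018,  0.0001,  0.0018,  0.0001, -0.0002, -0.0004]), 'joint_torque': array([ -0.0005, -58.272 ,  29.3068,   6.9971,   0.0072,  -0.0001]), 'position': array([ 0.2957, -0.6062,  0.2256]), 'eef_rot': array([ 0.7065, -3.0606, -0.0025]), 'contact_force': array([ 0.1493, -0.0544, -0.3482]), 'ft_torque': array([-0.0014,  0.0416,  0.0161]), 'gripper_force': 0.0, 'width': 0.08788100538860888}
scene [[-0.6655 -0.4996  0.5545 -0.352 ]
 [-0.7463  0.4575 -0.4835  0.6284]
 [-0.0121 -0.7356 -0.6773  1.1614]
 [ 0.      0.      0.      1.    ]] 490.32170711567267
press (191.9, 241.8) 0.88 [0.4904 0.1414 0.0678]
stud_mid (217.5, 200.7) 0.59 [ 0.6323 -0.0626  0.0007]
stud_post (216.5, 208.9) 0.88 [0.5142 0.0267 0.1096]
beam_end (177.4, 187.9) 0.85 [0.5546 0.1248 0.2297]
clip (273.7, 213.1) 0.41 [ 0.4654 -0.1675 -0.0057]
clip_tip (281.7, 221.1) 0.49 [ 0.4128 -0.1531  0.0071]
clip_waist (276.4, 221.3) 0.43 [ 0.4294 -0.1454 -0.0014]
jar_tall (256.7, 182.1) 0.84 [ 0.6088 -0.2205  0.0053]
jar_sh
[... 296 characters left out ...]
47  1.3837]
 [ 0.      0.      0.      1.    ]] 401.2465732318405
press (185.6, 181.4) 0.61 [0.5386 0.0977 0.07  ]
stud_mid (207.9, 182.5) 0.82 [0.5245 0.0165 0.136 ]
stud_post (209.7, 180.1) 0.69 [0.5369 0.015  0.0984]
beam_end (166.6, 168.1) 0.72 [0.5568 0.1233 0.2369]
clip (260.2, 206.2) 0.4 [ 0.4535 -0.1467  0.0131]
clip_tip (264.6, 220.0) 0.61 [ 0.4063 -0.1605  0.0031]
clip_waist (266.4, 210.9) 0.63 [ 0.4377 -0.1678 -0.0026]
jar_tall (285.4, 153.3) 0.55 [ 0.5317 -0.1975  0.5372]
jar_short (266.7, 160.9) 0.48 [ 0.5971 -0.1714  0.0841]
shaker (321.0, 182.2) 0.73 [ 0.5226 -0.3475  0.0778]
glass_a (384.3, 172.2) 0.78 [ 0.5594 -0.5788  0.0108]
lemon (120.2, 224.5) 0.57 [0.4031 0.3172 0.0559]
```

```bash
python3 - <<'E'
import cv2
t=cv2.imread("pics/top.png")[130:260,100:400]; s=cv2.imread("pics/scene.png")[120:340,100:370]
cv2.imwrite("pics/a.png",cv2.resize(t,None,fx=2.6,fy=2.6,interpolation=2)); cv2.imwrite("pics/b.png",cv2.resize(s,None,fx=2.7,fy=2.7,interpolation=2))
E
```

```text
(no output)
```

View pics/a.png

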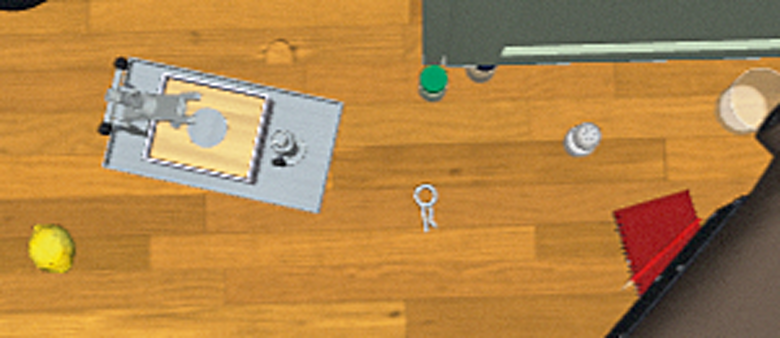

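View pics/b.png

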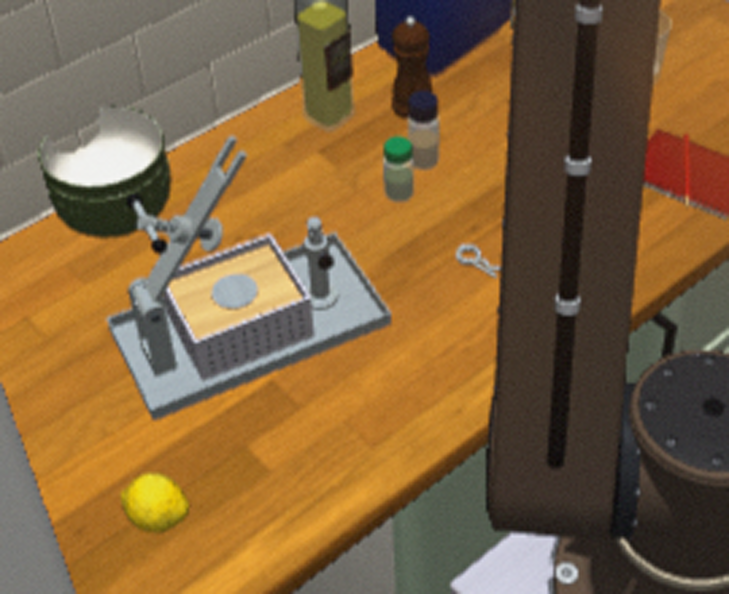

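The top view shows the press with its hinge at the left (+Y), the beam raised, and the stud at crop (285,145). The clip's eye is at crop (426,195) with its legs towards the robot. Next I compute the press pose from the tray corners.

```bash
python3 - <<'E'
from h import *
np.set_printoptions(precision=4,suppress=True)
C=np.array([wz("top",100+a/2.6,130+b/2.6,.024) for a,b in ((131,57),(343,101),(320,212),(104,165))]); print(C)
o=C.mean(0); yv=(C[0]+C[3]-C[1]-C[2])/2; yaw=np.arctan2(yv[1],yv[0])-np.pi/2; print("press",o,yaw,np.linalg.norm(yv))
Y=np.array([-np.sin(yaw),np.cos(yaw),0]); print("stud",o-.09*Y,"hinge",o+.11*Y)
for l,a,b in (("eye",426,195),("tipA",424,230),("tipB",433,229)): print(l,wz("top",100+a/2.6,130+b/2.6,.005))
p=r.camera_params("wrist"); s=r.observe(); Rt=R.from_rotvec(s["eef_rot"]).as_matrix()
print("cam in tool",Rt.T@(p["T"][:3,3]-s["position"])); print(Rt.T@p["T"][:3,:3],p["fx"])
print(Rt)
E
```

```text
[[ 0.6502  0.2259  0.024 ]
 [ 0.5836 -0.0534  0.024 ]
 [ 0.4382 -0.0203  0.024 ]
 [ 0.5075  0.2613  0.024 ]]
press [0.5449 0.1034 0.024 ] -0.2378788831226335 0.2885688602115293
stud [0.5237 0.0159 0.024 ] hinge [0.5708 0.2103 0.024 ]
eye [ 0.4578 -0.1594  0.005 ]
tipA [ 0.4117 -0.1554  0.005 ]
tipB [ 0.4127 -0.1673  0.005 ]
cam in tool [ 0.0766 -0.001  -0.1582]
[[-0.0011 -0.9581 -0.2865]
 [ 1.     -0.0011 -0.0001]
 [-0.0003 -0.2865  0.9581]] 306.9687239985181
[[-0.8988 -0.4384  0.    ]
 [-0.4384  0.8988 -0.    ]
 [-0.     -0.     -1.    ]]
```

```bash
cat >> h.py <<'E'
def plan(tgt,dyaw,n,op,pos=None,Rt=None):
    s=r.observe(); pos=s["position"] if pos is None else pos; Rt=R.from_rotvec(s["eef_rot"]).as_matrix() if Rt is None else Rt
    pos=np.array(pos,float); rows=[]
    for i in range(n):
        d=np.round(Rt.T@((np.array(tgt)-pos)/(n-i))*100,2); t=round(-dyaw/n,3)
        rows.append([*map(float,d),t,op]); pos=pos+Rt@(d/100); Rt=Rt@R.from_rotvec([0,0,t]).as_matrix()
    for k in range(0,n,12): print(str(rows[k:k+12]).replace(" ",""))
    print(pos,np.round(Rt,4).tolist()); return pos,Rt
E
python3 - <<'E'
from h import *
plan([0.525,0.03,0.36],.8795,18,0)
E
```

```text
[[-2.69,2.62,-0.74,-0.049,0],[-2.82,2.49,-0.74,-0.049,0],[-2.94,2.34,-0.74,-0.049,0],[-3.05,2.2,-0.74,-0.049,0],[-3.15,2.05,-0.74,-0.049,0],[-3.25,1.89,-0.74,-0.049,0],[-3.34,1.73,-0.74,-0.049,0],[-3.42,1.56,-0.74,-0.049,0],[-3.49,1.39,-0.74,-0.049,0],[-3.56,1.22,-0.74,-0.049,0],[-3.61,1.04,-0.74,-0.049,0],[-3.66,0.87,-0.74,-0.049,0]]
[[-3.7,0.69,-0.74,-0.049,0],[-3.72,0.5,-0.74,-0.049,0],[-3.75,0.32,-0.75,-0.049,0],[-3.75,0.14,-0.74,-0.049,0],[-3.76,-0.05,-0.75,-0.049,0],[-3.75,-0.23,-0.74,-0.049,0]]
[0.52498766 0.02998889 0.35995179] [[-0.2328, -0.9725, 0.0], [-0.9725, 0.2328, -0.0], [0.0, -0.0, -1.0]]
```

>>> send_rows(
  deltas=[
    [[-2.69,2.62,-0.74,-0.049,0],[-2.82,2.49,-0.74,-0.049,0],[-2.94,2.34,-0.74,-0.049,0],[-3.05,2.2,-0.74,-0.049,0],[-3.15,2.05,-0.74,-0.049,0],[-3.25,1.89,-0.74,-0.049,0],[-3.34,1.73,-0.74,-0.049,0],[-3.42,1.56,-0.74,-0.049,0],[-3.49,1.39,-0.74,-0.049,0],[-3.56,1.22,-0.74,-0.049,0],[-3.61,1.04,-0.74,-0.049,0],[-3.66,0.87,-0.74,-0.049,0]],
  ],
)

```text
time: 2.5
position: [0.4488, -0.1807, 0.316]
eef_rot: [-1.566, 2.723, -0.001]
contact_force: [2.1, -0.3, -0.7]
width: 0.0016
gripper_force: 0.0
```

```bash
python3 - <<'E'
from h import *
np.set_printoptions(precision=4,suppress=True)
s=r.observe(); print(s["position"],s["qvel"])
T=r.camera_params("wrist")["T"]; im,d=r.get_image("wrist"); save("w1.png",im); np.savez("w1.npz",im=im,d=d,T=T)
print(np.abs(r.camera_params("wrist")["T"]-T).max())
for l in ("clip","clip_tip","clip_waist"):
    for m in r.mark_of(l,"wrist")[:2]: print(l,m,wz("wrist",*m["position"],.0052))
E
```

```text
[ 0.4488 -0.1807  0.316 ] [ 0.7976 -0.0741  0.0878  0.0031 -0.1646 -0.3063]
0.0043869032918439355
clip {'position': [254.9, 171.3], 'confidence': 0.57} [ 0.4605 -0.1508  0.0052]
clip {'position': [283.5, 151.6], 'confidence': 0.29} [ 0.407  -0.1557  0.0052]
clip_tip {'position': [278.2, 152.5], 'confidence': 0.89} [ 0.4136 -0.1598  0.0052]
clip_waist {'position': [269.6, 156.6], 'confidence': 0.89} [ 0.4273 -0.1619  0.0052]
```

View pics/w1.png

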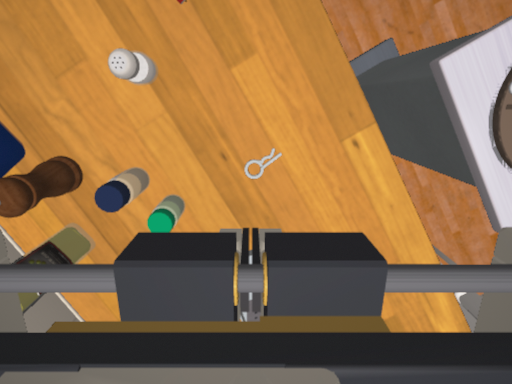

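The clip's eye is at (254,171), its tips near (279,152), clear of everything. I go on to the beam.

>>> send_rows(
  deltas=[
    [[-3.7,0.69,-0.74,-0.049,0],[-3.72,0.5,-0.74,-0.049,0],[-3.75,0.32,-0.75,-0.049,0],[-3.75,0.14,-0.74,-0.049,0],[-3.76,-0.05,-0.75,-0.049,0],[-3.75,-0.23,-0.74,-0.049,0],[0,0,0,0,0],[0,0,0,0,0]],
  ],
)

```text
time: 3.5
position: [0.525, 0.0296, 0.3593]
eef_rot: [1.944, -2.466, -0.001]
contact_force: [0.4, 0.4, -0.2]
width: 0.0004
gripper_force: 0.0
```

```bash
python3 - <<'E'
from h import *
np.set_printoptions(precision=4,suppress=True)
s=r.observe(); print(s["position"],s["qvel"],s["joint_positions"])
T=r.camera_params("wrist")["T"]; im,d=r.get_image("wrist"); save("w2.png",im); np.savez("w2.npz",im=im,d=d,T=T)
for l in ("beam_end","stud_mid","stud_post","press"):
    for m in r.mark_of(l,"wrist")[:2]:
        u,v=m["position"]; print(l,m,w("wrist",u,v,d[int(v),int(u)]))
E
```

```text
[0.525  0.0296 0.3593] [-0.0211 -0.013  -0.0153  0.0015 -0.0017  0.0004] [ 0.4297  0.0511 -0.0835 -0.     -1.4375 -0.6652]
stud_mid {'position': [248.9, 155.1], 'confidence': 0.81} [0.5246 0.0168 0.1341]
stud_post {'position': [248.9, 148.4], 'confidence': 0.57} [0.5239 0.0129 0.1049]
press {'position': [250.3, 191.8], 'confidence': 0.77} [0.5388 0.0825 0.0713]
```

View pics/w2.png

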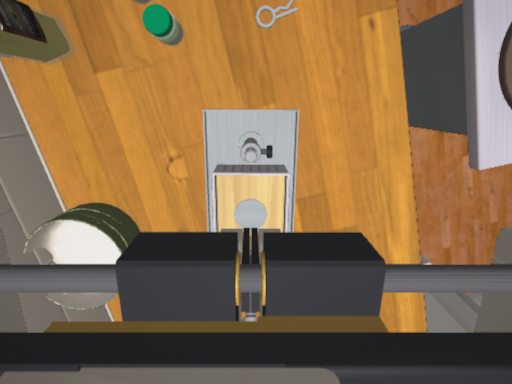

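```bash
cat > arc.py <<'E'
from h import *
H=np.array([.5710,.2105]); Yv=np.array([np.sin(.238),np.cos(.238)])
def tcp(th,rho=.158):
    h=rho*np.cos(th)-.004*np.sin(th)-.0095; return [*(H-h*Yv),.106+rho*np.sin(th)+.004*np.cos(th)]
def path(wps,pos,Rt,op=0):
    rows=[];pos=np.array(pos,float)
    for t in wps:
        d=np.round(Rt.T@(np.array(t)-pos)*100,2); rows.append([*map(float,d),0,op]); pos=pos+Rt@(d/100)
    print(str(rows).replace(" ","")); print(pos); return pos
E
python3 - <<'E'
from arc import *
s=r.observe();p=s["position"];Rt=R.from_rotvec(s["eef_rot"]).as_matrix()
t0=np.array(tcp(1.1))+[0,0,.04]; a=[p+(np.array(t0)-p)*k/4 for k in (1,2,3,4)]
p=path(a+[np.array(t0)-[0,0,.02],tcp(1.1)],p,Rt)
p=path([tcp(t) for t in np.arange(1.03,.3,-.07)],p,Rt)
p=path([tcp(t) for t in (.25,.2,.15,.11,.08,.055,.035,.02)],p,Rt)
E
```

```text
[[-3.22,-0.06,1.78,0,0],[-3.22,-0.06,1.79,0,0],[-3.23,-0.05,1.78,0,0],[-3.22,-0.06,1.78,0,0],[0.0,-0.0,2.0,0,0],[0.0,-0.0,2.0,0,0]]
[0.55715652 0.1535632  0.24864847]
[[0.98,-0.0,0.51,0,0],[0.94,-0.0,0.58,0,0],[0.9,0.0,0.65,0,0],[0.86,0.0,0.7,0,0],[0.8,0.0,0.76,0,0],[0.74,0.0,0.82,0,0],[0.69,0.0,0.87,0,0],[0.63,0.0,0.91,0,0],[0.56,0.0,0.95,0,0],[0.49,0.01,0.99,0,0],[0.42,-0.0,1.03,0,0]]
[0.53826088 0.07571844 0.16095321]
[[0.39,-0.0,1.2,0,0],[0.2,-0.0,0.76,0,0],[0.15,-0.0,0.78,0,0],[0.1,-0.0,0.62,0,0],[0.06,-0.0,0.47,0,0],[0.03,-0.0,0.4,0,0],[0.03,-0.0,0.31,0,0],[0.01,-0.0,0.24,0,0]]
[0.53598255 0.0662869  0.11315378]
```

>>> send_rows(
  deltas=[
    [[-3.22,-0.06,1.78,0,0],[-3.22,-0.06,1.79,0,0],[-3.23,-0.05,1.78,0,0],[-3.22,-0.06,1.78,0,0],[0,0,2.0,0,0],[0,0,2.0,0,0]],
  ],
)

```text
time: 4.35
position: [0.5573, 0.155, 0.2476]
eef_rot: [1.946, -2.466, -0.0]
contact_force: [-0.2, -1.4, -0.7]
width: 0.0006
gripper_force: 0.0
```

>>> send_rows(
  deltas=[
    [[0.98,0,0.51,0,0],[0.94,0,0.58,0,0],[0.9,0,0.65,0,0],[0.86,0,0.7,0,0],[0.8,0,0.76,0,0]],
  ],
)

```text
time: 4.85
position: [0.547, 0.1105, 0.2171]
eef_rot: [-1.944, 2.465, -0.0]
contact_force: [-0.8, 3.2, -0.0]
width: 0.0005
gripper_force: 1.1
```

>>> send_rows(
  deltas=[
    [[0.74,0,0.82,0,0],[0.69,0,0.87,0,0],[0.63,0,0.91,0,0],[0.56,0,0.95,0,0],[0.49,0,0.99,0,0],[0.42,0,1.03,0,0]],
  ],
)

```text
time: 5.45
position: [0.5386, 0.0764, 0.1601]
eef_rot: [1.946, -2.466, 0.0]
contact_force: [0.5, 1.2, 0.9]
width: 0.0004
gripper_force: 0.9
```

>>> send_rows(
  deltas=[
    [[0.39,0,1.2,0,0],[0.2,0,0.76,0,0],[0.15,0,0.78,0,0],[0.1,0,0.62,0,0],[0.06,0,0.47,0,0],[0.03,0,0.4,0,0],[0.03,0,0.2,0,0],[0,0,0.1,0,0]],
  ],
)

```text
time: 6.25
position: [0.5362, 0.0676, 0.1155]
eef_rot: [1.946, -2.466, -0.0]
contact_force: [-0.9, -0.2, 1.2]
width: 0.0003
gripper_force: 0.7
```

>>> send_rows(
  deltas=[
    [[0,0,0.1,0,0],[0,0,0.1,0,0],[0,0,0.1,0,0],[0,0,0.05,0,0],[0,0,0,0,0]],
  ],
)

```text
time: 6.75
position: [0.5364, 0.0676, 0.1121]
eef_rot: [-1.946, 2.466, -0.0]
contact_force: [-0.2, -0.7, 0.6]
width: 0.0003
gripper_force: 0.1
```

>>> send_rows(
  deltas=[
    [[0,0,0.08,0,0],[0,0,0.08,0,0],[0,0,0,0,0]],
  ],
)

```text
time: 7.05
position: [0.5364, 0.0676, 0.1105]
eef_rot: [-1.946, 2.466, -0.0]
contact_force: [-0.1, -0.5, -0.0]
width: 0.0003
gripper_force: 0.1
```

>>> send_rows(
  deltas=[
    [[0,0,0.06,0,0],[0,0,0.06,0,0],[0,0,0,0,0]],
  ],
)

```text
time: 7.35
position: [0.5365, 0.0676, 0.1102]
eef_rot: [-1.946, 2.466, -0.001]
contact_force: [-4.1, -0.3, 9.1]
width: 0.0008
gripper_force: 4.5
```

>>> send_rows(
  deltas=[
    [[0,0,-0.5,0,0],[0,0,-1.5,0,0],[0,0,-1.0,0,0],[0,0,0,0,0],[0,0,0,0,0]],
  ],
)

```text
time: 7.85
position: [0.5363, 0.0677, 0.1393]
eef_rot: [-1.945, 2.466, 0.0]
contact_force: [-0.1, 0.3, 0.1]
width: 0.0003
gripper_force: 0.0
```

```bash
python3 - <<'E'
from h import *
np.set_printoptions(precision=4,suppress=True,linewidth=150)
s=r.observe(); print(s["position"],s["qvel"])
T=r.camera_params("wrist")["T"]; im,d=r.get_image("wrist"); np.savez("w3.npz",im=im,d=d,T=T)
for l in ("beam_end","stud_mid","stud_post"):
    for m in r.mark_of(l,"wrist")[:2]:
        u,v=m["position"]; print(l,m,w("wrist",u,v,d[int(v),int(u)]))
save("w3.png",cv2.resize(im[20:320,130:390],None,fx=2,fy=2,interpolation=2))
p=r.camera_params("wrist"); v,u=np.mgrid[0:384,0:512]
P=np.stack([(u-p["cx"])/p["fx"]*d,(v-p["cy"])/p["fy"]*d,d],-1)@T[:3,:3].T+T[:3,3]
near=(np.hypot(P[...,0]-.5245,P[...,1]-.016)<.02)&(d>0)&(P[...,2]>.114)
Q=P[near]; print(len(Q),Q.max(0),np.sort(Q[:,2])[::-1][:400:25]); top=Q[Q[:,2]>np.sort(Q[:,2])[-30:].min()-.002]; print(len(top),top.mean(0),top.min(0),top.max(0))
# ring of rim: best fit
E
```

```text
[0.5363 0.0677 0.1393] [ 0.0009  0.0105 -0.0124 -0.0017  0.0013 -0.001 ]
beam_end {'position': [254.4, 207.6], 'confidence': 0.58} [0.5319 0.0567 0.1105]
stud_mid {'position': [254.1, 152.1], 'confidence': 0.96} [0.5233 0.018  0.1329]
stud_mid {'position': [256.2, 213.1], 'confidence': 0.51} [0.5318 0.0613 0.1085]
stud_post {'position': [254.8, 144.5], 'confidence': 0.55} [0.5221 0.0143 0.1322]
4081 [0.5418 0.0359 0.2306] [0.2306 0.2302 0.23   0.2298 0.2297 0.2297 0.2296 0.2296 0.2295 0.2295 0.2294 0.2294 0.2293 0.2293 0.2292 0.2292]
982 [0.5278 0.0318 0.229 ] [0.5141 0.0263 0.2281] [0.5413 0.0359 0.2306]
```

View pics/w3.png

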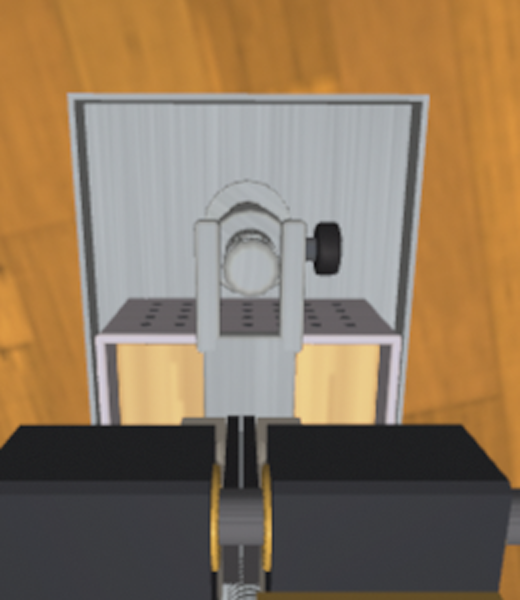

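The beam is closed with the prongs astride the stud; the stud's top is near crop (251,265). Next I measure the stud's top from depth, and plan the move to the clip.

```bash
python3 - <<'E'
from h import *
np.set_printoptions(precision=4,suppress=True,linewidth=150)
z=np.load("w3.npz");d=z["d"];T=z["T"];p=r.camera_params("wrist"); v,u=np.mgrid[0:384,0:512]
P=np.stack([(u-p["cx"])/p["fx"]*d,(v-p["cy"])/p["fy"]*d,d],-1)@T[:3,:3].T+T[:3,3]
near=(np.hypot(P[...,0]-.5245,P[...,1]-.016)<.02)&(P[...,2]>.114)&(P[...,2]<.16)&(v<185)
Q=P[near]; print(len(Q)); print(np.histogram(Q[:,2],12))
tt=Q[Q[:,2]>np.percentile(Q[:,2],98)-.0025]; print("top",np.percentile(Q[:,2],[50,90,98,100]),tt.mean(0),len(tt))
from scipy.optimize import least_squares
# silhouette of dome rim: fit circle r=8 to boundary of tt
c,rad=cv2.minEnclosingCircle(tt[:,:2].astype(np.float32)*1000); print(c,rad)
# prongs
y=(-np.sin(-.238),np.cos(-.238)); X=np.array([np.cos(.238),-np.sin(.238)])
B=P[(abs(P[...,2]-.110)<.004)&(np.hypot(P[...,0]-.5245,P[...,1]-.016)<.03)]
rel=(B[:,:2]-[.5245,.016]); px_=rel@X; py_=rel@np.array(y); print("prong x",px_.min(),px_.max(),"y min",np.percentile(py_,1),"z",np.median(B[:,2]))
for nm,m in (("top",tt),): 
  rel=m[:,:2]-[.5245,.016]; a=rel@X;b=rel@np.array(y); print(a.min(),a.max(),b.min(),b.max())
q=plan([.437,-.125,.20],0,8,60)
E
```

```text
719
(array([  3,  16,  15,   4,   3,   7,  10,  16,  23,  83, 311, 228]), array([0.1141, 0.1159, 0.1176, 0.1194, 0.1211, 0.1229, 0.1246, 0.1264, 0.1281, 0.1299, 0.1316, 0.1334, 0.1351]))
top [0.1329 0.1341 0.1345 0.1351] [0.5231 0.0199 0.1333] 505
(522.932861328125, 20.2843017578125) 7.56638240814209
prong x -0.019392719431163524 0.014873369090537453 y min -0.006921395540602484 z 0.11000296203026996
-0.009438243807899252 0.004653144743790163 -0.0033557550876436104 0.010423046158862307
[[2.63,0.64,-0.76,0.0,60],[2.63,0.64,-0.76,0.0,60],[2.63,0.65,-0.76,0.0,60],[2.63,0.64,-0.77,0.0,60],[2.63,0.65,-0.76,0.0,60],[2.63,0.64,-0.77,0.0,60],[2.62,0.65,-0.76,0.0,60],[2.63,0.64,-0.77,0.0,60]]
[ 0.437 -0.125  0.2  ] [[-0.2329, -0.9725, -0.001], [-0.9725, 0.2329, -0.0004], [0.0006, 0.0008, -1.0]]
```

```bash
python3 - <<'E'
from h import *
s=r.observe();p=s["position"];Rt=R.from_rotvec(s["eef_rot"]).as_matrix()
plan([.479,-.159,.06],-np.radians(86.4),14,55,p+[0,0,.06],Rt)
E
```

```text
[[1.67,0.02,0.99,np.float64(0.108),55],[1.66,-0.16,0.99,np.float64(0.108),55],[1.63,-0.34,0.99,np.float64(0.108),55],[1.59,-0.51,0.99,np.float64(0.108),55],[1.52,-0.68,0.99,np.float64(0.108),55],[1.44,-0.84,0.99,np.float64(0.108),55],[1.34,-0.99,0.99,np.float64(0.108),55],[1.22,-1.13,0.99,np.float64(0.108),55],[1.1,-1.26,0.99,np.float64(0.108),55],[0.95,-1.37,1.0,np.float64(0.108),55],[0.8,-1.46,0.99,np.float64(0.108),55],[0.64,-1.54,1.0,np.float64(0.108),55]]
[[0.47,-1.6,0.99,np.float64(0.108),55],[0.3,-1.64,1.0,np.float64(0.108),55]]
[ 0.47897166 -0.15896541  0.05998703] [[-0.9845, 0.1754, -0.001], [0.1754, 0.9845, -0.0004], [0.0009, -0.0005, -1.0]]
```

>>> send_rows(
  deltas=[
    [[0,0,-3,0,0],[0,0,-3,0,0],[1.67,0.02,0.99,0.108,0],[1.66,-0.16,0.99,0.108,0],[1.63,-0.34,0.99,0.108,0],[1.59,-0.51,0.99,0.108,0],[1.52,-0.68,0.99,0.108,55],[1.44,-0.84,0.99,0.108,55],[1.34,-0.99,0.99,0.108,55],[1.22,-1.13,0.99,0.108,55],[1.1,-1.26,0.99,0.108,55],[0.95,-1.37,1.0,0.108,55]],
  ],
)

```text
time: 9.25
position: [0.4953, -0.0948, 0.0995]
eef_rot: [0.394, -3.116, 0.0]
contact_force: [0.7, -0.4, -0.5]
width: 0.0425
gripper_force: 0.0
```

>>> send_rows(
  deltas=[
    [[0.8,-1.46,0.99,0.108,55],[0.64,-1.54,1.0,0.108,55],[0.47,-1.6,0.99,0.108,55],[0.3,-1.64,1.0,0.108,55],[0,0,0,0,55],[0,0,0,0,55]],
  ],
)

```text
time: 9.85
position: [0.4793, -0.159, 0.0602]
eef_rot: [-0.274, -3.129, 0.0]
contact_force: [0.1, 0.5, -0.8]
width: 0.0483
gripper_force: 0.0
```

```bash
python3 - <<'E'
from h import *
np.set_printoptions(precision=4,suppress=True,linewidth=150)
s=r.observe(); print(s["position"],s["eef_rot"],s["qvel"],s["joint_positions"])
T=r.camera_params("wrist")["T"]; im,d=r.get_image("wrist"); np.savez("w4.npz",im=im,d=d,T=T)
for l in ("clip","clip_tip","clip_waist"):
    for m in r.mark_of(l,"wrist")[:2]: print(l,m,wz("wrist",*m["position"],.0052))
t=r.trace("clip","wrist"); print(t[0]["confidence"],t[0]["rect"]); np.save("m4.npy",t[0]["mask"])
x0,y0,x1,y1=map(int,t[0]["rect"]); print(x0,y0); c=im[y0-15:y1+15,x0-15:x1+15].copy(); save("w4.png",cv2.resize(c,None,fx=5,fy=5,interpolation=2))
E
```

```text
[ 0.4793 -0.159   0.0602] [-0.2744 -3.1287  0.0003] [ 0.016  -0.0139  0.0093  0.0027 -0.0015  0.0043] [ 0.0694  0.2597 -0.5701  0.0001 -0.7419 -1.8153]
clip {'position': [249.2, 182.2], 'confidence': 0.74} [ 0.4604 -0.1559  0.0052]
clip_tip {'position': [234.8, 113.5], 'confidence': 0.84} [ 0.4116 -0.157   0.0052]
clip_waist {'position': [235.6, 135.5], 'confidence': 0.87} [ 0.4261 -0.1592  0.0052]
0.93 [219.2, 114.3, 270.6, 201.4]
219 114
```

View pics/w4.png

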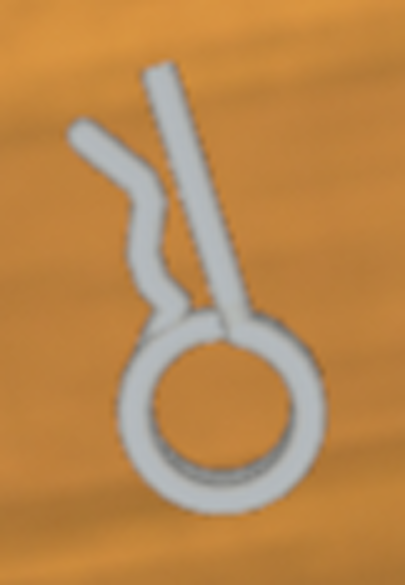

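The close view shows the eye at crop (222,412). The straight leg, on the right, runs from (235,315) to its tip at (160,68); the bowed leg is on the left, so z is up. Next I work out the clip's pose.

```bash
python3 - <<'E'
from h import *
np.set_printoptions(precision=4,suppress=True,linewidth=150)
f=lambda a,b,z: wz("wrist",204+(a+.5)/5,99+(b+.5)/5,z)
e=f(222,412,.0077); a=f(232,305,.0052); b=f(161,68,.0052); print(e,a,b)
D=(b-a)[:2]; D/=np.linalg.norm(D); yaw=np.arctan2(D[1],D[0]); N=np.array([-D[1],D[0]])
print("yaw",np.degrees(yaw)%360,"leg y off eye",(a[:2]-e[:2])@N,"tip x",(b[:2]-e[:2])@D)
s=r.observe(); Rt=R.from_rotvec(s["eef_rot"]).as_matrix(); print("tool x yaw",np.degrees(np.arctan2(Rt[1,0],Rt[0,0]))%360)
dy=yaw%(2*np.pi)-np.arctan2(Rt[1,0],Rt[0,0])%(2*np.pi)
g=e[:2]-.001*D
plan([*g,.03],dy,5,55)
E
```

```text
[ 0.4592 -0.156   0.0077] [ 0.4448 -0.152   0.0052] [ 0.4112 -0.1558  0.0052]
yaw 186.4423956935216 leg y off eye -0.005607026273642624 tip x 0.047700788082597
tool x yaw 169.99618182563572
[[0.4,-0.02,0.62,np.float64(-0.057),55],[0.4,-0.0,0.62,np.float64(-0.057),55],[0.4,0.02,0.62,np.float64(-0.057),55],[0.39,0.05,0.61,np.float64(-0.057),55],[0.39,0.06,0.62,np.float64(-0.057),55]]
[ 0.4603 -0.156   0.03  ] [[-0.9939, -0.1102, 0.0009], [-0.1102, 0.9939, 0.0], [-0.0009, -0.0001, -1.0]]
```

>>> send_rows(
  deltas=[
    [[0.4,-0.02,0.62,-0.057,55],[0.4,0,0.62,-0.057,55],[0.4,0.02,0.62,-0.057,55],[0.39,0.05,0.61,-0.057,55],[0.39,0.06,0.62,-0.057,55],[0,0,1.0,0,55],[0,0,1.0,0,55],[0,0,0.6,0,55],[0,0,0.15,0,55],[0,0,0,0,55]],
  ],
)

```text
time: 11.1
position: [0.4597, -0.1565, 0.0017]
eef_rot: [0.17, -3.136, 0.0]
contact_force: [-0.0, -0.2, -0.3]
width: 0.0483
gripper_force: 0.0
```

>>> send_rows(
  deltas=[
    [[0,0,0,0,30],[0,0,0,0,20],[0,0,0,0,20],[0,0,0,0,20],[0,0,0,0,20],[0,0,0,0,20]],
  ],
  squeeze=40,
)

```text
time: 11.7
position: [0.46, -0.1564, 0.0023]
eef_rot: [-0.171, 3.136, -0.0]
contact_force: [0.1, 0.1, 4.1]
width: 0.0285
gripper_force: 40.0
```

```bash
python3 - <<'E'
from h import *
s=r.observe();p=s["position"];Rt=R.from_rotvec(s["eef_rot"]).as_matrix(); print(s["joint_positions"],np.degrees(np.arctan2(Rt[1,0],Rt[0,0])))
Y=np.array([np.sin(.238),np.cos(.238)]); X=np.array([Y[1],-Y[0]]); S=np.array([.5229,.0203])
eye=S-.075*Y-X*.006   # clip y=-6 line is straight leg; clip y = -X => eye centre at stud - (-6)*(-X)...
print(eye)
dy=np.radians(76.4+360-186.3)
plan([*eye,.16],dy,31,20,p+[0,0,.12],Rt)
E
```

```text
[ 7.80400641e-02  3.26329473e-01 -6.66439711e-01  1.43398529e-04
 -5.77477915e-01 -1.54001352e+00] -173.75802454383054
[ 0.49938717 -0.0511713 ]
[[-0.16,0.32,-0.12,np.float64(-0.141),20],[-0.21,0.3,-0.12,np.float64(-0.141),20],[-0.25,0.27,-0.12,np.float64(-0.141),20],[-0.28,0.23,-0.12,np.float64(-0.141),20],[-0.31,0.19,-0.12,np.float64(-0.141),20],[-0.33,0.14,-0.12,np.float64(-0.141),20],[-0.35,0.09,-0.12,np.float64(-0.141),20],[-0.36,0.04,-0.12,np.float64(-0.141),20],[-0.36,-0.01,-0.12,np.float64(-0.141),20],[-0.36,-0.06,-0.12,np.float64(-0.141),20],[-0.35,-0.11,-0.12,np.float64(-0.141),20],[-0.33,-0.16,-0.12,np.float64(-0.141),20]]
[[-0.3,-0.2,-0.12,np.float64(-0.141),20],[-0.27,-0.24,-0.12,np.float64(-0.141),20],[-0.23,-0.28,-0.12,np.float64(-0.141),20],[-0.19,-0.31,-0.12,np.float64(-0.141),20],[-0.15,-0.33,-0.12,np.float64(-0.141),20],[-0.1,-0.35,-0.12,np.float64(-0.141),20],[-0.05,-0.36,-0.12,np.float64(-0.141),20],[0.0,-0.36,-0.12,np.float64(-0.141),20],[0.05,-0.36,-0.12,np.float64(-0.141),20],[0.1,-0.35,-0.12,np.float64(-0.141),20],[0.15,-0.33,-0.12,np.float64(-0.141),20],[0.2,-0.3,-0.13,np.float64(-0.141),20]]
[[0.24,-0.27,-0.12,np.float64(-0.141),20],[0.27,-0.24,-0.13,np.float64(-0.141),20],[0.3,-0.2,-0.12,np.float64(-0.141),20],[0.33,-0.15,-0.13,np.float64(-0.141),20],[0.35,-0.11,-0.12,np.float64(-0.141),20],[0.36,-0.06,-0.13,np.float64(-0.141),20],[0.36,-0.0,-0.12,np.float64(-0.141),20]]
[ 0.49942548 -0.05115909  0.15995845] [[0.2304, 0.9731, 0.0006], [0.9731, -0.2304, -0.0], [0.0001, 0.0005, -1.0]]
```

>>> send_rows(
  deltas=[
    [[0,0,-1.5,0,20],[0,0,-3.0,0,20],[-0.16,0.32,-2.0,-0.141,20],[-0.21,0.3,-2.0,-0.141,20],[-0.25,0.27,-2.0,-0.141,20],[-0.28,0.23,-2.0,-0.141,20],[-0.31,0.19,-2.0,-0.141,20],[-0.33,0.14,-1.3,-0.141,20],[-0.35,0.09,0,-0.141,20],[-0.36,0.04,0,-0.141,20],[-0.36,-0.01,0,-0.141,20],[-0.36,-0.06,0,-0.141,20]],
  ],
)

```text
time: 12.9
position: [0.4721, -0.1223, 0.1599]
eef_rot: [2.169, -2.272, -0.001]
contact_force: [0.4, 0.5, -0.3]
width: 0.0288
gripper_force: 40.0
```

>>> send_rows(
  deltas=[
    [[-0.35,-0.11,0,-0.141,20],[-0.33,-0.16,0,-0.141,20],[-0.3,-0.2,0,-0.141,20],[-0.27,-0.24,0,-0.141,20],[-0.23,-0.28,0,-0.141,20],[-0.19,-0.31,0,-0.141,20],[-0.15,-0.33,0,-0.141,20],[-0.1,-0.35,0,-0.141,20],[-0.05,-0.36,0,-0.141,20],[0,-0.36,0,-0.141,20],[0.05,-0.36,0,-0.141,20],[0.1,-0.35,0,-0.141,20]],
  ],
)

```text
time: 14.1
position: [0.4874, -0.0815, 0.1598]
eef_rot: [-3.139, -0.118, 0.001]
contact_force: [-0.2, -0.2, -0.5]
width: 0.0281
gripper_force: 40.0
```

>>> send_rows(
  deltas=[
    [[0.15,-0.33,0,-0.141,20],[0.2,-0.3,0,-0.141,20],[0.24,-0.27,0,-0.141,20],[0.27,-0.24,0,-0.141,20],[0.3,-0.2,0,-0.141,20],[0.33,-0.15,0,-0.141,20],[0.35,-0.11,0,-0.141,20],[0.36,-0.06,0,-0.141,20],[0.36,0,0,-0.141,20],[0,0,0,0,20],[0,0,0,0,20]],
  ],
)

```text
time: 15.2
position: [0.4989, -0.0512, 0.1599]
eef_rot: [-2.468, -1.944, 0.001]
contact_force: [-0.3, -1.0, -0.4]
width: 0.0288
gripper_force: 40.0
```

```bash
python3 - <<'E'
from h import *
np.set_printoptions(precision=4,suppress=True,linewidth=150)
s=r.observe(); Rt=R.from_rotvec(s["eef_rot"]).as_matrix();print(s["position"],np.degrees(np.arctan2(Rt[1,0],Rt[0,0])),s["joint_positions"],s["qvel"])
T=r.camera_params("wrist")["T"]; im,d=r.get_image("wrist"); np.savez("w5.npz",im=im,d=d,T=T)
for l in ("clip","clip_tip","clip_waist","stud_mid"):
    for m in r.mark_of(l,"wrist")[:2]: print(l,m,wz("wrist",*m["position"],.162 if l[0]=="c" else .122))
save("w5.png",cv2.resize(im[20:270,150:370],None,fx=2.4,fy=2.4,interpolation=2))
E
```

```text
[ 0.4989 -0.0512  0.1599] 76.44153495221327 [ 0.29    0.1301 -0.4585 -0.0002 -0.9827  2.615 ] [-0.0017 -0.0018  0.0038  0.0004 -0.0008 -0.0032]
clip {'position': [251.0, 242.0], 'confidence': 0.74} [ 0.5011 -0.0502  0.162 ]
clip_tip {'position': [260.6, 154.4], 'confidence': 0.88} [ 0.5174 -0.0035  0.162 ]
clip_waist {'position': [260.9, 106.0], 'confidence': 0.67} [0.5229 0.0198 0.162 ]
clip_waist {'position': [248.2, 181.7], 'confidence': 0.64} [ 0.5078 -0.016   0.162 ]
stud_mid {'position': [261.0, 107.8], 'confidence': 0.93} [0.5239 0.0178 0.122 ]
```

View pics/w5.png

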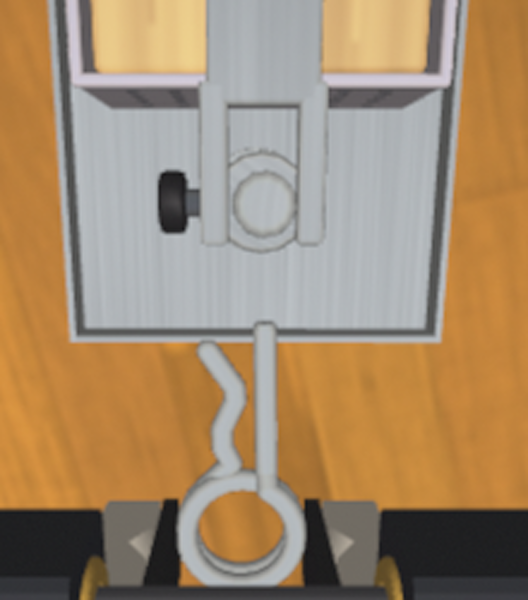

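The clip is held straight, legs towards the stud. The leg is at crop column 265 and the stud's top at (264,204). Now I compute the relative offsets.

```bash
cat > m.py <<'E'
from h import *
np.set_printoptions(precision=4,suppress=True,linewidth=150)
def cloud(d,T):
    p=r.camera_params("wrist"); v,u=np.mgrid[0:384,0:512]
    return np.stack([(u-p["cx"])/p["fx"]*d,(v-p["cy"])/p["fy"]*d,d],-1)@T[:3,:3].T+T[:3,3],u,v
E
python3 - <<'E'
from m import *
z=np.load("w5.npz");P,u,v=cloud(z["d"],z["T"]); s=r.observe();Rt=R.from_rotvec(s["eef_rot"]).as_matrix()
L=(P-s["position"])@Rt   # tool coords
# leg
m=(abs(L[...,0]-.034)<.012)&(abs(L[...,1])<.012)&(abs(L[...,2])<.012)&(v<225)&(u>253)
q=L[m]; print("leg n",len(q),"y",np.median(q[:,1]),"top z",np.percentile(q[:,2],[5,20,50]))
for a in (.022,.030,.038,.044):
    k=m&(abs(L[...,0]-a)<.003); print(a,L[k][:,1].min(),L[k][:,1].max(),np.percentile(L[k][:,2],10))
k=(abs(L[...,1]-.006)<.003)&(abs(L[...,2])<.012)&(v<225); print("tip x",L[k][:,0].max())
# eye
k=(abs(L[...,0])<.02)&(abs(L[...,2])<.012)&(abs(L[...,1])<.0145)&(u>0); print("eye top z",np.percentile(L[k][:,2],[2,10,50]))
# stud
k=(np.hypot(P[...,0]-.5229,P[...,1]-.0203)<.016)&(P[...,2]>.125)&(P[...,2]<.145)
q=L[k];c,rad=cv2.minEnclosingCircle(q[:,:2].astype(np.float32)*1000); print("stud",c,rad,len(q),"world",np.median(P[k],0),np.percentile(P[k][:,2],[50,90,98,100]))
q=P[k];q=q[q[:,2]>np.percentile(q[:,2],98)-.003]; print(((q-s["position"])@Rt).min(0),((q-s["position"])@Rt).max(0))
k=(abs(P[...,2]-.11)<.003)&(np.hypot(P[...,0]-.5229,P[...,1]-.0203)<.02); print("beam z",np.median(P[k][:,2]),L[k].min(0),L[k].max(0))
E
```

```text
leg n 436 y 0.006817015595039201 top z [-0.0058 -0.0053 -0.0047]
0.022 0.0048438325625136626 0.00917288170578334 -0.005780826100257683
0.03 0.004312990891143227 0.009091723811926973 -0.005611058595897792
0.038 0.004293035742682891 0.009013396770324415 -0.005557450663315039
0.044 0.004264566493569026 0.008991369313230602 -0.0053999275257187365
tip x 0.05114712713224572
eye top z [-0.0087 -0.0079 -0.0062]
stud (74.62959289550781, 7.260181903839111) 8.023078918457031 587 world [0.5234 0.0198 0.133 ] [0.133  0.1341 0.1348 0.1352]
[0.0674 0.0001 0.0248] [0.0815 0.0147 0.0282]
beam z 0.11001256294790024 [ 0.0642 -0.0096  0.048 ] [0.0929 0.0244 0.0529]
```

>>> send_rows(
  deltas=[
    [[0,0.07,1.0,0,20],[0,0,1.5,0,20],[0,0,1.0,0,20],[0,0,0.58,0,20],[0,0,0,0,20],[0,0,0,0,20],[0,0,0,0,20]],
  ],
)

```text
time: 16.15
position: [0.5003, -0.0513, 0.1197]
eef_rot: [2.464, 1.948, 0.001]
contact_force: [-0.2, -0.4, -0.4]
width: 0.0287
gripper_force: 40.0
```

```bash
cat > rel.py <<'E'
from m import *
import sys
s=r.observe();Rt=R.from_rotvec(s["eef_rot"]).as_matrix();print(s["position"],s["contact_force"])
T=r.camera_params("wrist")["T"]; im,d=r.get_image("wrist"); np.savez(sys.argv[1]+".npz",im=im,d=d,T=T)
P,u,v=cloud(d,T);L=(P-s["position"])@Rt
st=(np.array([.5231,.0200,0])-s["position"])@Rt
for a in (.022,.030,.038,.044):
    k=(abs(L[...,0]-a)<.003)&(abs(L[...,1]-.0065)<.006)&(L[...,2]>-.009)&(L[...,2]<.004)&(v<225)
    if k.sum()>5: print("leg",a,L[k][:,1].min(),L[k][:,1].max(),np.percentile(L[k][:,2],[5,15,30]),k.sum())
k=(np.hypot(P[...,0]-.5231,P[...,1]-.02)<.011)&(P[...,2]>.1295)&(P[...,2]<.145)&(L[...,0]>st[0]-.01)
q=L[k];c,rad=cv2.minEnclosingCircle(q[:,:2].astype(np.float32)*1000); print("stud",c,rad,k.sum(),"y",q[:,1].min(),q[:,1].max(),"x",q[:,0].min(),q[:,0].max(),"z",np.percentile(q[:,2],[0,2,10,50]))
k=(abs(P[...,2]-.11)<.002)&(np.hypot(P[...,0]-.5231,P[...,1]-.02)<.022);print("beam z",np.median(L[k][:,2]),L[k][:,:2].min(0),L[k][:,:2].max(0))
im5=cv2.resize(im[20:240,150:370],None,fx=2.6,fy=2.6,interpolation=2); save(sys.argv[1]+".png",im5)
E
python3 rel.py w6
```

```text
[ 0.5003 -0.0513  0.1197] [-0.198  -0.362  -0.3989]
leg 0.022 0.000682453515263721 0.009274187923295889 [-0.006  -0.0056 -0.0052] 107
leg 0.03 0.0007013397434324307 0.009149947697231521 [-0.0059 -0.0056 -0.0052] 123
leg 0.038 0.0007174439469207429 0.009098650564092321 [-0.0059 -0.0055 -0.005 ] 146
leg 0.044 0.004297705450916561 0.008986161001844559 [-0.0059 -0.0055 -0.0051] 113
stud (74.26136779785156, 6.067781448364258) 7.868550777435303 914 y -0.0015050891595305125 0.013785547838872467 x 0.06659981018263308 0.08186571626542959 z [-0.0159 -0.0149 -0.0144 -0.0132]
beam z 0.009791425399571146 [ 0.0635 -0.0107] [0.0941 0.0233]
```

View pics/w6.png

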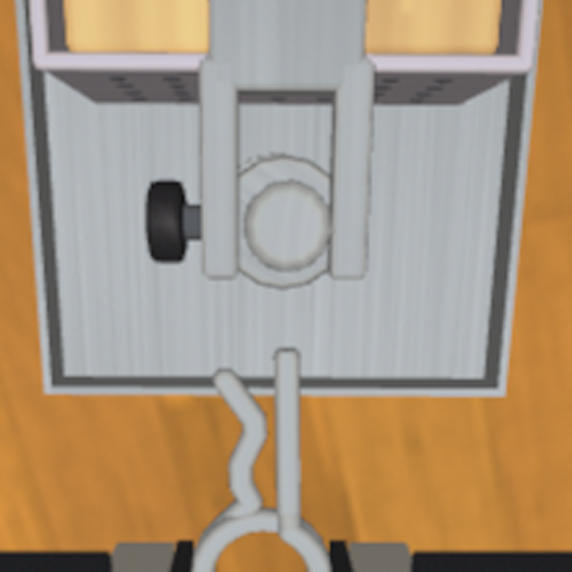

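The leg is lined up with the stud: the tip is at crop (288,352) and the stud's centre at (288,225). Next I refine the height difference with local fits.

```bash
python3 - <<'E'
from m import *
s=r.observe();Rt=R.from_rotvec(s["eef_rot"]).as_matrix()
z=np.load("w6.npz");P,u,v=cloud(z["d"],z["T"]);L=(P-s["position"])@Rt
ly=.00665
for a in (.025,.035,.044):
    k=(abs(L[...,0]-a)<.005)&(abs(L[...,1]-ly)<.0009)&(abs(L[...,2]+.004)<.006)&(v<225); print("leg top",a,np.median(L[k][:,2]),L[k][:,2].std(),k.sum())
c=[.0744,.0062]; q=L[(np.hypot(L[...,0]-c[0],L[...,1]-c[1])<.006)&(abs(L[...,2]+.014)<.004)]
a,b=q[:,0]-c[0],q[:,1]-c[1]; A=np.c_[np.ones(len(q)),a,b,a*a+b*b]; x,res,*_=np.linalg.lstsq(A,q[:,2],rcond=None); print("dome",x,np.sqrt(res/len(q)),len(q)); 
if x[3]: print("apex offs",-x[1]/2/x[3],-x[2]/2/x[3])
E
```

```text
leg top 0.025 -0.0052986201548014525 0.000631078260242572 60
leg top 0.035 -0.005189046851466785 0.0005497053069345837 74
leg top 0.044 -0.005011447668298445 0.0005014266493481537 78
dome [-0.014   0.0049 -0.005  22.1702] [0.0006] 569
apex offs -0.00010964150317106207 0.00011248210798308459
```

>>> send_rows(
  deltas=[
    [[0.3,-0.035,0.05,0,20],[0.5,0,0.06,0,20],[0.4,0,0,0,20],[0.1,0,0,0,20],[0,0,0,0,20],[0,0,0,0,20]],
  ],
)

```text
time: 16.8
position: [0.5026, -0.0385, 0.1181]
eef_rot: [-2.464, -1.949, -0.0]
contact_force: [0.6, -0.1, -0.0]
width: 0.0287
gripper_force: 40.0
```

```bash
python3 - <<'E'
from m import *
s=r.observe();Rt=R.from_rotvec(s["eef_rot"]).as_matrix();T=r.camera_params("wrist")["T"];im,d=r.get_image("wrist");P,u,v=cloud(d,T);L=(P-s["position"])@Rt
print(s["position"],s["contact_force"])
for a in (.025,.035,.044):
    k=(abs(L[...,0]-a)<.004)&(abs(L[...,1]-.00665)<.0035)&(abs(L[...,2]+.004)<.004)&(v<225); q=L[k]; k2=abs(q[:,1]-.00665)<.0009; print("leg",a,q[:,1].min(),q[:,1].max(),np.median(q[k2,2]))
k=(abs(L[...,1]-.00665)<.0015)&(abs(L[...,2]+.005)<.0025)&(v<225)&(L[...,0]<.056);print("tip x",np.percentile(L[k][:,0],[99,100]))
c=((np.array([.5231,.02,0])-s["position"])@Rt)[:2]
for i in range(3):
    q=L[(np.hypot(L[...,0]-c[0],L[...,1]-c[1])<.006)&(abs(L[...,2]+.015)<.004)]
    a,b=q[:,0]-c[0],q[:,1]-c[1]; A=np.c_[np.ones(len(q)),a,b,a*a+b*b]; x=np.linalg.lstsq(A,q[:,2],rcond=None)[0]
    k=(np.hypot(L[...,0]-c[0],L[...,1]-c[1])<.0105)&(L[...,2]<-.0095); qq=L[k]; c=(qq[:,:2].min(0)+qq[:,:2].max(0))/2
print("dome",x,"center",c,"ext",qq[:,:2].min(0),qq[:,:2].max(0))
save("w7.png",cv2.resize(im[20:240,150:370],None,fx=2.6,fy=2.6,interpolation=2))
E
```

```text
[ 0.5026 -0.0385  0.1181] [ 0.5656 -0.1093 -0.0281]
leg 0.025 0.004368187206667443 0.00921109495334603 -0.005204719828048897
leg 0.035 0.004308999729241879 0.009091852737356056 -0.005391095611417993
leg 0.044 0.004262404127022025 0.00896121692944199 -0.005335525231568353
tip x [0.0508 0.0512]
dome [-0.0156  0.0062 -0.008  17.7442] center [0.0615 0.0069] ext [ 0.0535 -0.0007] [0.0694 0.0145]
```

>>> send_rows(
  deltas=[
    [[0.15,0.02,-0.02,0,20],[0.1,0,0,0,20],[0.1,0,0,0,20],[0.1,0,0,0,20],[0,0,0,0,20]],
  ],
)

```text
time: 17.35
position: [0.5038, -0.0342, 0.1184]
eef_rot: [-2.464, -1.949, -0.0]
contact_force: [0.4, -0.2, -1.1]
width: 0.0289
gripper_force: 40.0
```

>>> send_rows(
  deltas=[
    [[0.08,0,0,0,20],[0.08,0,0,0,20],[0,0,0,0,20]],
  ],
)

```text
time: 17.65
position: [0.5042, -0.0326, 0.1184]
eef_rot: [2.464, 1.949, 0.0]
contact_force: [0.6, 0.6, -0.7]
width: 0.0288
gripper_force: 40.0
```

>>> send_rows(
  deltas=[
    [[0.1,0,0,0,20],[0.1,0,0,0,20],[0.1,0,0,0,20],[0.1,0,0,0,20]],
  ],
)

```text
time: 18.05
position: [0.5051, -0.0287, 0.1184]
eef_rot: [-2.464, -1.949, -0.0]
contact_force: [-1.6, 0.0, -0.5]
width: 0.0287
gripper_force: 40.0
```

>>> send_rows(
  deltas=[
    [[0.1,0,0,0,20],[0.1,0,0,0,20],[0.1,0,0,0,20],[0.1,0,0,0,20]],
  ],
)

```text
time: 18.45
position: [0.506, -0.0248, 0.1184]
eef_rot: [2.464, 1.949, 0.0]
contact_force: [-0.1, -0.1, -0.6]
width: 0.0287
gripper_force: 40.0
```

Sliding freely, so the leg is in the hole. Continuing to the point where the bowed leg meets the stud.

>>> send_rows(
  deltas=[
    [[0.1,0,0,0,20],[0.1,0,0,0,20],[0.1,0,0,0,20],[0,0,0,0,20]],
  ],
)

```text
time: 18.85
position: [0.5067, -0.0219, 0.1184]
eef_rot: [-2.464, -1.949, 0.0]
contact_force: [0.4, -0.0, 0.5]
width: 0.0289
gripper_force: 40.0
```

```bash
python3 - <<'E'
from m import *
s=r.observe();Rt=R.from_rotvec(s["eef_rot"]).as_matrix();print(s["contact_force"],(np.array([.5231,.02,0])-s["position"])@Rt)
im,d=r.get_image("wrist"); save("w8.png",cv2.resize(im[60:260,170:350],None,fx=2.8,fy=2.8,interpolation=2))
E
```

```text
[ 0.4221 -0.0401  0.5076] [0.0446 0.0064 0.1183]
```

View pics/w8.png

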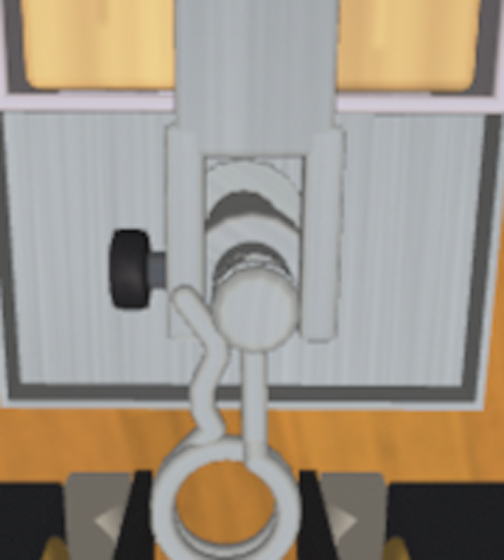

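The leg is through the hole and the bowed leg's flare is just meeting the stud on its left. Now I push gently in small steps.

>>> send_rows(
  deltas=[
    [[0.08,0,0,0,20],[0.08,0,0,0,20],[0.08,0,0,0,20]],
  ],
)

```text
time: 19.2
position: [0.507, -0.0199, 0.1183]
eef_rot: [2.464, 1.949, -0.001]
contact_force: [-1.3, -3.8, -0.7]
width: 0.0287
gripper_force: 40.0
```

>>> send_rows(
  deltas=[
    [[0.08,0,0,0,20],[0.08,0,0,0,20],[0.08,0,0,0,20]],
  ],
)

```text
time: 19.5
position: [0.5075, -0.0176, 0.1183]
eef_rot: [-2.464, -1.948, 0.001]
contact_force: [-1.4, -4.1, -0.4]
width: 0.0284
gripper_force: 40.0
```

>>> send_rows(
  deltas=[
    [[0.08,0,0,0,20],[0.08,0,0,0,20],[0.08,0,0,0,20]],
  ],
)

```text
time: 19.8
position: [0.5081, -0.015, 0.1183]
eef_rot: [-2.464, -1.949, 0.001]
contact_force: [-1.3, -3.4, 0.1]
width: 0.0289
gripper_force: 40.0
```

>>> send_rows(
  deltas=[
    [[0.08,0,0,0,20],[0.08,0,0,0,20],[0.08,0,0,0,20]],
  ],
)

```text
time: 20.1
position: [0.5087, -0.0128, 0.1183]
eef_rot: [-2.464, -1.949, 0.001]
contact_force: [-1.0, -4.8, -0.1]
width: 0.0287
gripper_force: 40.0
```

>>> send_rows(
  deltas=[
    [[0.08,0,0,0,20],[0.08,0,0,0,20],[0.08,0,0,0,20]],
  ],
)

```text
time: 20.4
position: [0.5094, -0.0102, 0.1183]
eef_rot: [-2.464, -1.949, 0.0]
contact_force: [-2.5, -1.5, 0.7]
width: 0.0289
gripper_force: 40.0
```

>>> send_rows(
  deltas=[
    [[0.08,0,0,0,20],[0.08,0,0,0,20],[0.08,0,0,0,20]],
  ],
)

```text
time: 20.7
position: [0.51, -0.0078, 0.1184]
eef_rot: [-2.464, -1.949, -0.0]
contact_force: [-2.1, -1.6, 0.4]
width: 0.0286
gripper_force: 40.0
```

>>> send_rows(
  deltas=[
    [[0.08,0,0,0,20],[0.08,0,0,0,20],[0.06,0,0,0,20]],
  ],
)

```text
time: 21.0
position: [0.5106, -0.0057, 0.1184]
eef_rot: [-2.464, -1.949, -0.0]
contact_force: [-2.1, -1.3, -1.3]
width: 0.0287
gripper_force: 40.0
```

>>> send_rows(
  deltas=[
    [[0.06,0,0,0,20],[0.06,0,0,0,20],[0.05,0,0,0,20]],
  ],
)

```text
time: 21.3
position: [0.511, -0.0041, 0.1184]
eef_rot: [2.464, 1.949, 0.0]
contact_force: [-2.9, -0.6, -0.5]
width: 0.0291
gripper_force: 40.0
```

>>> send_rows(
  deltas=[
    [[0.05,0,0,0,20],[0.05,0,0,0,20]],
  ],
)

```text
time: 21.5
position: [0.5111, -0.0033, 0.1184]
eef_rot: [2.464, 1.949, -0.0]
contact_force: [-2.7, -2.5, -0.4]
width: 0.0287
gripper_force: 40.0
```

>>> send_rows(
  deltas=[
    [[0.05,0,0,0,20],[0.04,0,0,0,20]],
  ],
)

```text
time: 21.7
position: [0.5111, -0.0029, 0.1183]
eef_rot: [2.464, 1.948, -0.002]
contact_force: [-2.5, -5.8, 0.8]
width: 0.0288
gripper_force: 40.0
```

Contact with the coil, so it is home. Release and look.

>>> send_rows(
  deltas=[
    [[-0.03,0,0,0,20],[0,0,0,0,38],[0,0,0,0,50],[0,0,0,0,50],[0,0,0,0,50]],
  ],
  squeeze=10,
)

```text
time: 22.2
position: [0.5118, -0.0023, 0.1186]
eef_rot: [2.464, 1.949, 0.002]
contact_force: [0.4, -0.4, 0.4]
width: 0.0434
gripper_force: 0.0
```

```bash
python3 - <<'E'
from m import *
s=r.observe();Rt=R.from_rotvec(s["eef_rot"]).as_matrix();print(s["contact_force"],s["width"],(np.array([.5231,.02,0])-s["position"])@Rt)
im,d=r.get_image("wrist"); save("w9.png",cv2.resize(im[60:260,170:350],None,fx=2.8,fy=2.8,interpolation=2))
for l in ("clip","clip_tip","clip_waist"):
    for m in r.mark_of(l,"wrist")[:1]: print(l,m,(wz("wrist",*m["position"],.121)-s["position"])@Rt)
E
```

```text
[ 0.3945 -0.4405  0.381 ] 0.04341596540257803 [0.0242 0.0057 0.1186]
clip {'position': [244.4, 240.8], 'confidence': 0.63} [ 0.0024 -0.0021 -0.0024]
clip_tip {'position': [262.8, 157.9], 'confidence': 0.63} [ 0.0488  0.0075 -0.0024]
clip_waist {'position': [253.0, 184.7], 'confidence': 0.84} [ 0.0346  0.0025 -0.0024]
```

View pics/w9.png

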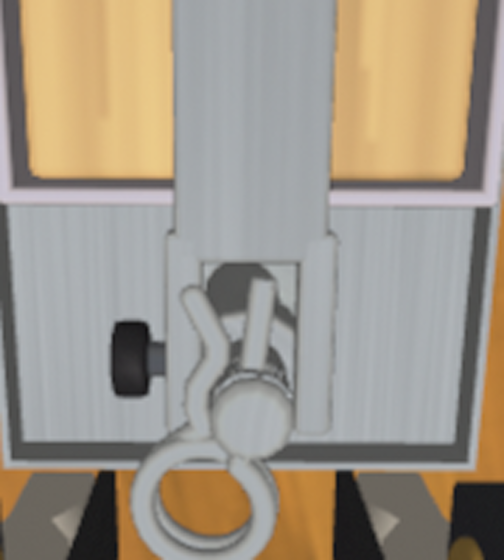

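The clip is home: coil against the stud, bowed leg hugging it, straight leg through, fingers clear. Retreating upwards.

>>> send_rows(
  deltas=[
    [[0,0,-0.5,0,50],[0,0,-1.5,0,50],[0,0,-2.5,0,50],[0,0,-3,0,50],[0,0,-3,0,50],[0,0,-2,0,50],[0,0,0,0,50],[0,0,0,0,50],[0,0,0,0,50]],
  ],
)

```text
time: 23.3
position: [0.5107, -0.0027, 0.2426]
eef_rot: [-2.464, -1.948, 0.002]
contact_force: [0.0, -0.2, -0.2]
width: 0.0438
gripper_force: 0.0
```

```bash
python3 - <<'E'
from m import *
s=r.observe();print(s["position"],s["contact_force"])
im,d=r.get_image("wrist")
a={l:wz("wrist",*r.mark_of(l,"wrist")[0]["position"],.1215)[:2] for l in ("clip","clip_tip","stud_mid")}
print(a); D=a["clip_tip"]-a["clip"]; th=np.arctan2(D[1],D[0])+np.arctan2(6,48); X=np.array([np.cos(th),np.sin(th)]);Y=np.array([-X[1],X[0]])
q=np.array([.5231,.02])-a["clip"]; print("stud in clip",q@X,q@Y)
P,u,v=cloud(d,r.camera_params("wrist")["T"]); k=(abs(P[...,0]-.535)<.006)&(abs(P[...,1]-.065)<.01);print("beam z",np.median(P[k][:,2]))
r.finish_job()
E
```

```text
[ 0.5107 -0.0027  0.2426] [ 0.0047 -0.2432 -0.208 ]
{'clip': array([ 0.5101, -0.0031]), 'clip_tip': array([0.531 , 0.0437]), 'stud_mid': array([0.5245, 0.0177])}
stud in clip 0.025869986532670582 -0.005728427624145359
beam z 0.4008321626375818
the job is handed in; nothing more can be done
```

The beam is closed astride the stud, the clip has snapped home through the cross hole with its coil against the stud, and the job is handed in with the gripper clear at about 23 s; I have seen no verdict, and my last rough network reading put the stud axis at 25.9 mm along the clip, just past the 25.5 mm limit, though the close picture and contact force showed it fully home.

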